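Gang three magnolia blanks in the corner of the carving board and hold them

TASK

Gang up the three loose magnolia blanks for marking out: stand them side by side in one tight row in the corner of the carving board, broad faces together, the first against the end stop and all three with a narrow side flush against the low back fence. Finish while holding: keep the gripper on the outermost blank and go on pressing it firmly into the corner, so that the row bears on the back fence and on the end stop both at once, and do not let go. Leave the other tools on the table where they lie.

Things in the scene. Friction and masses are not known exactly. Their poses are not given: they have to be found in the camera images.
- board: corner board: an oak board 150 x 200 x 18 mm (x, y, z) screwed to the table, it cannot move; origin at the centre of its underside on the table, its top 18 mm above the table; x points to its back fence, y to its end stop. Wood drags on wood: a blank pressed down hard on the board takes up much of a sideways push. The blanks' row goes into the corner where fence and stop meet
- back_fence: the back fence, a dark lath fixed along the board's whole far edge: 18 mm (x) thick, 200 mm (y) long, only 12 mm high above the board's top, so that gripper fingers can pass over it; origin at the centre of its underside, on the board's top; its inner face lies 9 mm to -x of that; same axes as the board
- end_stop: the end stop, a dark block fixed on the board's left end, square to the fence and meeting it: 80 mm (x) long, 22 mm (y) thick, 28 mm high above the board's top; origin at the centre of its underside, on the board's top; its inner face lies 11 mm to -y of that; same axes as the board
- seat1 (a point): centre of the first place of the row, as the centre of a blank standing there (24 mm above the board's top, 42 mm above the table); a place only, nothing is there at the start; x points square to the back fence (away from the robot), y along the row towards the end stop, z up. A blank here touches the end stop with a 50 x 48 mm face and the back fence with a 32 x 48 mm face
- seat2 (a point): centre of the second place of the row, as the centre of a blank standing there (24 mm above the board's top, 42 mm above the table); a place only, nothing is there at the start; x points square to the back fence (away from the robot), y along the row towards the end stop, z up. 32 mm from the first
- seat3 (a point): centre of the third and outermost place of the row, as the centre of a blank standing there (24 mm above the board's top, 42 mm above the table); a place only, nothing is there at the start; x points square to the back fence (away from the robot), y along the row towards the end stop, z up. 64 mm from the first; the blank held at the end stands here
- blank1_c (a point): a plain magnolia-wood blank, a solid block 50 x 32 x 48 mm (x, y, z) of about 40 g that stands loose on its 50 x 32 mm base on the table, at any yaw; this point is its centre, 24 mm above its underside; x runs along its 50 mm length, y across its 32 mm thickness, z up. The three blanks are alike and interchangeable
- blank2_c (a point): a plain magnolia-wood blank, a solid block 50 x 32 x 48 mm (x, y, z) of about 40 g that stands loose on its 50 x 32 mm base on the table, at any yaw; this point is its centre, 24 mm above its underside; x runs along its 50 mm length, y across its 32 mm thickness, z up. The three blanks are alike and interchangeable
- blank3_c (a point): a plain magnolia-wood blank, a solid block 50 x 32 x 48 mm (x, y, z) of about 40 g that stands loose on its 50 x 32 mm base on the table, at any yaw; this point is its centre, 24 mm above its underside; x runs along its 50 mm length, y across its 32 mm thickness, z up. The three blanks are alike and interchangeable
- slip: bystander: green stone slip (small sharpening stone) 70 x 31 x 10 mm, long in x; origin under its centre
- dish: bystander: small white ceramic water dish, 68 mm across, 26 mm high; origin under its centre
- gouge: bystander: gouge with wooden handle and brass ferrule, 225 mm long in x, 22 mm high; origin under it near the ferrule
- mallet: bystander: boxwood mallet, head 58 x 92 x 58 mm centred 60 mm to +x of its origin, handle 21 mm thick reaching 165 mm to -x; origin on the table
- gauge: bystander: wooden marking gauge, beam 200 mm long in y, stock 62 x 22 x 42 mm; origin under its centre
- brush: bystander: dusting brush lying along its x; origin under its centre
- square: bystander: flat steel square, 4 mm thick, arms 240 mm (y) and 127 mm (x); origin under the middle of the long arm
- blank1: the same blank as point blank1_c, its origin at the centre of its underside
- blank2: the same blank as point blank2_c, its origin at the centre of its underside
- blank3: the same blank as point blank3_c, its origin at the centre of its underside
Things that resemble listed ones, but are neither listed nor needed, are in the scene too. Leave any yellow look-alike of the blank1 alone. What is shaped like the blank2 but yellow is not meant.

How it is judged:
By the outcome, as a careful person would: the job done as asked, in the order asked, and still so for the second after the job is handed in, while the arm keeps its last pose, push and grip.
It also fails if it takes over 72 s, if anything falls off the work surface, if the arm or the gripper's body presses on something with over 40 N, if the wrist force passes 120 N, or if a joint passes its speed limit or range.

ROBOT

A 6-joint arm with a two-finger parallel gripper is mounted at the origin on the work surface. World frame = base frame: x ahead of the robot, y to its left, z up, the work surface at z = 0. Lengths are in m, angles in rad, forces in N, time in s.
With the tool pointing down it reaches from about 0.4 to 0.925 m from the base axis. Payload 12.5 kg.
Tool frame: the origin (TCP) lies at the very end of the fingers, on their centre line; the grasp point (between the pads) lies bot.grip_depth behind it (bot.grip_depth is the distance from the TCP to the grasp point, in m); z points along the fingers, y is the direction in which the jaws open and shut (so a half turn about z gives the same grasp; the last joint's range is limited). The gripper opens to 95 mm and grips with 3 to 60 N. Pads are 20 mm wide; open, the fingers measure 119 mm over their backs; the gripper's body (75 mm by 180 mm) begins 59 mm behind the grasp point.
Start: joints at [1.049, 0.491, 1.559, -0, 1.092, -0.106], TCP at [0.252, 0.572, 0.215] pointing down, gripper open.
Joint ranges: [-3.1, 3.1], [-0.84, 2.19], [0.05, 2.79], [-1.13, 4.28], [0.06, 2.93], [-2.69, 2.69]. Speed limits (rad/s): [2.22, 2.22, 2.79, 3.14, 3.14, 3.14].

INTERFACE

Orientations are given as a unit quaternion [w, x, y, z].
In Python, from plant import read_state, vision, bot gives the robot as it stands.
- The arm moves only by the shell command python3 -m handwheel 'ROWS' [FORCE]. ROWS is JSON, a list that holds one entry, the list of rows, each a list of 5 numbers: the shift along the tool's x, y, z in mm, then the turn about the tool's z in rad, then the finger opening in mm, from 0 to 95.1. In form: [[[dx, dy, dz, roll, claw], ...]]. A call has 1 to 5 rows; each row is the pose to reach, as a shift and turn from the pose measured when the call began, along the tool's axes at that moment; what a row does not reach only later rows make up. A row lasts 1/12 s, in which the tool goes at most 41.7 mm and 7.16 degrees, less where a joint would pass 70% of its speed; a pose out of reach is approached as far as the arm can. A call with a gripper value outside its range is refused whole. The fingers move at their own pace and stop on an object; FORCE is the grip in N (left out, the last holds). Time passes only in rows, so rows that repeat a pose let the fingers close. It gives the time, the measured TCP pose, the force and the opening at its end, in the units of the state.
- read_state(): the state, without advancing time (a new reading comes with each control period).
- vision.grab_frame(name): name is "side" or "top"; returns a dict with "img" (420x560x3 uint8, red, green, blue), "camera_matrix" (3x3 intrinsics, pixels), "R" (3x3) and "t" (3): a world point X has camera coordinates R X + t. Camera axes: x right, y down, z forward; pixel columns grow to the right and rows downward; lengths in m; the calibration is good to about 2 mm. A picture is of the moment at which its call begins. There is no depth.
- bot.hand_in(): hands the job in, once; it reports no verdict.
The state is a dict: "clock": time; "qpos": joint angles; "joint_vel": joint speeds; "tau": joint torques, N m; "ee_pos": TCP position; "orientation": TCP orientation; "contact_force": force on the tool from outside, world axes, zero at the start; "wrist_torque": the same for the moment, N m; "width": finger opening in m.
Only numpy, scipy, OpenCV 4.12 (cv2) and the standard library are available. Lean on these libraries where they do the work, as an engineer would, in place of code of your own. Each camera call takes 0.05 s, during which the arm holds its last target. There are 200 camera calls.

## Working session

There is one attempt and no reset: what is moved stays moved. The work goes in short steps, Python scripts to look and compute and a shell command to move; the robot and the scene stay as the last step left them, time stands still between calls to the robot, and variables do not carry over. Pictures are saved under pics/ and viewed, about 8 in all and at most 12, crops included, and the job is handed in when it is done.

```bash
ls; mkdir -p pics; python3 - <<'E'
from plant import read_state, vision, bot
import cv2
s=read_state(); print(s['clock'],s['ee_pos'],s['orientation'],s['width'],bot.grip_depth)
for n in("side","top"):
    f=vision.grab_frame(n); cv2.imwrite(f"pics/{n}0.png",f["img"][:,:,::-1]); print(n,f["camera_matrix"],f["R"],f["t"])
E
```

```text
pics
0.0 [0.25229661 0.57152529 0.21405249] [-1.89311523e-04  2.06413055e-01  9.78464768e-01 -5.59969493e-04] 0.09500115603939858 0.0188
side [[527.7285985    0.         275.61383554]
 [  0.         527.7285985  209.35844968]
 [  0.           0.           1.        ]] [[ 0.70757676 -0.70656168 -0.01028185]
 [-0.49965621 -0.48997918 -0.71432771]
 [ 0.49967869  0.51057908 -0.69973581]] [-0.3791836   0.27192778  1.32459188]
top [[513.06725327   0.         287.31688709]
 [  0.         513.06725327 208.08628933]
 [  0.           0.           1.        ]] [[-0.00642107 -0.99996542  0.00528397]
 [-0.99813131  0.00608801 -0.06080153]
 [ 0.06076726 -0.0056645  -0.99813589]] [-0.05731481  0.51388975  1.27952642]
```

View pics/top0.png

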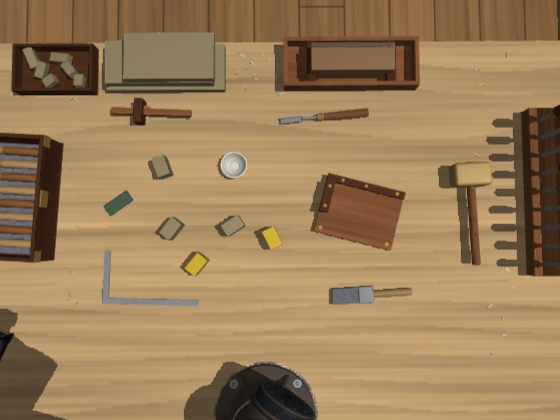

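View pics/side0.png

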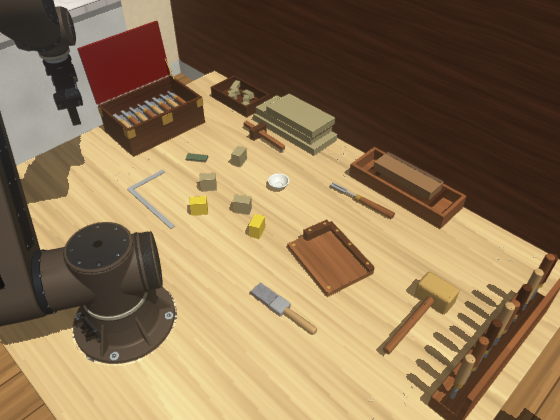

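The top view shows three grey-green blanks at about (161,167), (171,228) and (232,225). The two yellow look-alikes are at (272,238) and (196,264), so they stay put. The board is at (360,212), with the fence along its upper edge and the stop at its left. Next I'll crop and segment to confirm.

```bash
cat > h.py <<'E'
import numpy as np, cv2
from plant import read_state, vision, bot
def ray(f,uv,z):
    R=np.array(f["R"]);t=np.array(f["t"]);K=np.array(f["camera_matrix"])
    c=-R.T@t; d=R.T@np.linalg.inv(K)@np.array([uv[0],uv[1],1.]); return c+d*(z-c[2])/d[2]
def proj(f,X):
    p=np.array(f["camera_matrix"])@(np.array(f["R"])@np.array(X)+np.array(f["t"])); return p[:2]/p[2]
E
python3 - <<'E'
from h import *
f=vision.grab_frame("top"); im=f["img"]
c=im[145:285,95:415]; 
big=cv2.resize(c[:, :],None,fx=2.5,fy=2.5,interpolation=cv2.INTER_CUBIC)
cv2.imwrite("pics/crop1.png",big[:,:,::-1])
hsv=cv2.cvtColor(im,cv2.COLOR_RGB2HSV)
for p in[(161,167),(171,228),(232,225),(272,238),(196,264),(360,212),(371,185),(325,195),(200,200)]: print(p,im[p[1],p[0]],hsv[p[1],p[0]])
print('\n'.join(' '.join('%3d,%2d,%3d'%tuple(x) for x in hsv[r,156:190:2]) for r in (220,226,228,232,236)))
E
```

```text
(161, 167) [142 130  99] [ 22  77 142]
(171, 228) [145 134 102] [ 22  76 145]
(232, 225) [148 137 104] [ 23  76 148]
(272, 238) [208 177  56] [ 24 186 208]
(196, 264) [202 171  52] [ 24 189 202]
(360, 212) [132  84  53] [ 12 153 132]
(371, 185) [86 51 34] [ 10 154  86]
(325, 195) [83 49 31] [ 10 160  83]
(200, 200) [194 159 113] [ 17 106 194]
 17,104,186  17,106,186  18,106,186  18,106,185  18,107,146  17,105, 92  21,83,113  21,79,145  21,78,144  21,76,147  21,81,110  20,92, 89  17,105,170  17,106,187  17,106,187  17,106,186  17,104,187
 17,106,181  17,106,176  18,107, 88  18,104, 91  21,81,132  22,75,143  21,77,145  22,77,145  21,76,145  22,76,145  23,77,145  22,76,145  23,78, 91  22,79, 84  18,102,153  17,106,171  17,106,171
 17,105,173  17,105,138  18,106, 84  22,81,123  22,77,143  22,76,144  21,78,144  21,76,144  22,76,145  22,77,145  21,78,148  22,81,117  22,78, 82  18,102,123  17,105,170  17,107,170  17,105,170
 18,102, 80  19,101, 86  21,79,142  23,79,142  22,76,144  22,77,146  22,76,145  22,76,145  22,77,146  21,76,141  22,77, 83  21,84, 91  18,105,167  17,106,171  17,105,170  17,104,171  17,105,170
 17,106,178  17,106,178  17,106, 87  18,103, 87  21,79,133  21,77,146  23,77,145  22,76,144  22,77, 99  21,83, 83  18,103,149  17,105,178  17,105,178  17,105,177  17,105,178  17,104,177  17,105,177
```

View pics/crop1.png

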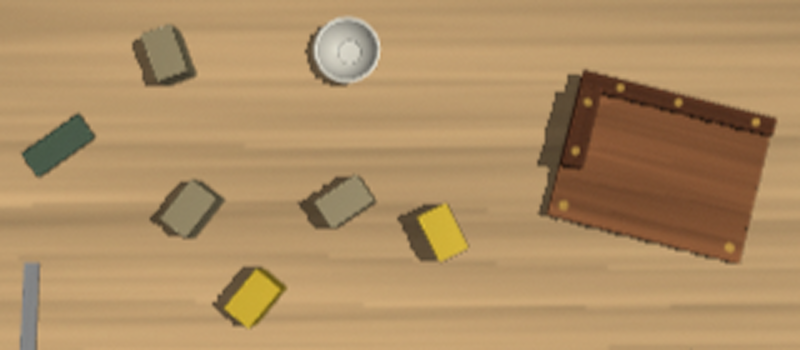

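The crop confirms it: three grey-green blanks and two yellow blocks, which are plainly different. Now to measure poses.

```bash
cat >> h.py <<'E'
def blanks(f,z,area=(60,600)):
    im=cv2.resize(f["img"],None,fx=4,fy=4,interpolation=cv2.INTER_LINEAR); h=cv2.cvtColor(im,cv2.COLOR_RGB2HSV)
    m=((h[...,1]>60)&(h[...,1]<93)&(h[...,2]>116)&(h[...,0]>18)&(h[...,0]<27)).astype(np.uint8)
    m=cv2.morphologyEx(m,cv2.MORPH_OPEN,np.ones((9,9),np.uint8))
    out=[]
    for c in cv2.findContours(m,cv2.RETR_EXTERNAL,cv2.CHAIN_APPROX_NONE)[0]:
        a=cv2.contourArea(c)/16
        if not area[0]<a<area[1]: continue
        p=(c[:,0,:]+.5)/4-.5
        w=np.array([ray(f,q,z)[:2] for q in p])*1000
        r=cv2.minAreaRect(w.astype(np.float32)); (sx,sy),an=r[1],r[2]
        if sx<sy: sx,sy,an=sy,sx,an+90
        out.append((p.mean(0).round(1),np.round(r[0],1),round(sx,1),round(sy,1),round((an+90)%180-90,1)))
    return out
E
python3 - <<'E'
from h import *
f=vision.grab_frame("top")
for b in blanks(f,.048): print(*b)
im=cv2.resize(f["img"],None,fx=4,fy=4,interpolation=cv2.INTER_LINEAR); h=cv2.cvtColor(im,cv2.COLOR_RGB2HSV)
roi=np.zeros(h.shape[:2],np.uint8); roi[165*4:262*4,300*4:415*4]=1
oak=(roi>0)&(h[...,0]<15)&(h[...,1]>125)&(h[...,2]>108)
dark=(roi>0)&(h[...,0]<15)&(h[...,1]>125)&(h[...,2]<104)&(h[...,2]>60)
for nm,m,z in(("oak",oak,.018),("dark",dark,.030)):
    m=cv2.morphologyEx(m.astype(np.uint8),cv2.MORPH_CLOSE,np.ones((21,21)));m=cv2.morphologyEx(m,cv2.MORPH_OPEN,np.ones((9,9)))
    c=max(cv2.findContours(m,cv2.RETR_EXTERNAL,cv2.CHAIN_APPROX_NONE)[0],key=cv2.contourArea)
    ap=cv2.approxPolyDP(c,10,True)[:,0]
    print(nm)
    for i in range(len(ap)):
        a=ap[i]; b=ap[(i+1)%len(ap)]; A,B=[ray(f,(q+.5)/4-.5,z)[:2]*1000 for q in(a,b)]
        d=B-A; print((a+.5)/4-.5,A.round(1),'len',np.linalg.norm(d).round(1),'ang',np.degrees(np.arctan2(d[1],d[0])).round(1))
E
```

```text
[169.7 228. ] [464.4 228.3] 50.4 31.6 -37.9
[232.3 225.4] [470.5  74.8] 51.5 33.7 -55.7
[160.  165.3] [619.1 253.9] 50.0 32.6 19.0
[47.9 79.9] [835.7 534.6] 26.8 20.2 -55.6
[77.8 79.2] [836.9 460.1] 25.8 20.6 -2.7
[67.4 67.4] [867.2 486.7] 33.1 19.8 38.3
[58.6 56.6] [894.5 509.4] 42.7 18.5 83.9
[34.2 62.4] [882.9 567.1] 85.1 35.6 29.1
oak
[333.625 183.375] [ 575.3 -178. ] len 72.3 ang 168.3
[328.125 211.375] [ 504.5 -163.3] len 24.2 ang 97.1
[318.625 212.625] [ 501.4 -139.3] len 46.6 ang 166.2
[314.375 230.625] [ 456.2 -128.2] len 195.8 ang -104.3
[390.125 249.375] [ 408. -318.] len 130.2 ang -14.0
[401.625 199.125] [ 534.3 -349.4] len 176.2 ang 76.6
dark
[318.125 212.375] [ 501.5 -137.3] len 23.1 ang -87.3
[327.375 211.875] [ 502.6 -160.4] len 72.5 ang -14.6
[334.375 183.875] [ 572.7 -178.7] len 165.9 ang -103.9
[398.875 199.375] [ 532.8 -339.7] len 11.0 ang -77.1
[403.125 198.375] [ 535.2 -350.4] len 15.2 ang -8.3
[403.875 192.375] [ 550.3 -352.6] len 195.8 ang 75.9
[327.875 173.875] [ 598.  -162.7] len 99.8 ang 165.2
```

```bash
cat > go.py <<'E'
import sys, numpy as np
from scipy.spatial.transform import Rotation as Ro
from plant import read_state
# go.py x y z(mm) yaw(deg of tool y): shift/turn still to go, tool axes
s=read_state(); q=s["orientation"]; R=Ro.from_quat([q[1],q[2],q[3],q[0]]).as_matrix(); p=np.array(s["ee_pos"])*1000
yaw=np.degrees(np.arctan2(R[1,1],R[0,1]))
print("t%.2f p%s yaw%.1f tilt%.2f F%s w%.1f"%(s["clock"],p.round(1),yaw,np.degrees(np.arccos(-R[2,2])),np.round(s["contact_force"],1),s["width"]*1000))
v=list(map(float,sys.argv[1:]))
for i in range(0,len(v),4):
    d=R.T@(np.array(v[i:i+3])-p); print("go",d.round(1),"roll %.3f"%np.radians(yaw-v[i+3]))
E
python3 go.py 464.4 228.3 110 -37.9
```

```text
t0.20 p[252.4 571.6 214.3] yaw66.2 tilt0.04 F[ 0.3 -1.  -0.4] w95.0
go [-332.7 -228.4  104.4] roll 1.816
```

```bash
python3 -m handwheel '[[[-40,-28,10,0.125,75],[-80,-56,20,0.25,75],[-120,-84,30,0.37,75],[-160,-112,40,0.5,75],[-200,-140,50,0.62,75]]]' 40; python3 go.py 464.4 228.3 110 -37.9
```

```text
clock: 0.62
ee_pos: [0.3584, 0.3955, 0.1723]
orientation: [0.0, 0.497, 0.867, -0.0]
contact_force: [1.2, 0.2, -1.0]
width: 0.0757
t0.62 p[358.4 395.5 172.3] yaw30.3 tilt0.03 F[ 1.2  0.2 -1. ] w75.7
go [-197.8    7.1   62.3] roll 1.191
```

```bash
python3 -m handwheel '[[[-40,1,12,0.125,75],[-80,3,25,0.25,75],[-120,4,37,0.37,75],[-160,6,50,0.5,75],[-198,7,62,0.62,75]]]' >/dev/null;  python3 -m handwheel '[[[0,0,0,0.125,75],[0,0,0,0.25,75],[0,0,0,0.37,75],[0,0,0,0.5,75],[0,0,0,0.57,75]]]' >/dev/null; python3 go.py 464.4 228.3 110 -37.9 464.4 228.3 17 -37.9
```

```text
t1.45 p[464.8 226.9 110. ] yaw-38.6 tilt0.03 F[-1.  -0.1  0.5] w75.0
go [ 0.8 -1.2 -0. ] roll -0.012
go [ 0.9 -1.2 93. ] roll -0.012
```

```bash
python3 -m handwheel '[[[1,-1,40,-0.01,75],[1,-1,75,-0.01,75],[1,-1,93,-0.01,75],[1,-1,93,-0.01,75],[1,-1,93,-0.01,75]]]' >/dev/null;  python3 -m handwheel '[[[0,0,0,0,40],[0,0,0,0,40],[0,0,0,0,40],[0,0,0,0,40],[0,0,0,0,40]]]' 40;  python3 -m handwheel '[[[0,0,-30,0,40],[0,0,-60,0,40],[0,0,-90,0,40],[0,0,-90,0,40],[0,0,-90,0,40]]]'; python3 go.py 546 -191 107 -13.9
```

```text
clock: 2.28
ee_pos: [0.4647, 0.2283, 0.0175]
orientation: [0.0, 0.899, 0.438, -0.0]
contact_force: [-1.0, -1.0, 7.2]
width: 0.0495
clock: 2.7
ee_pos: [0.4653, 0.2286, 0.109]
orientation: [0.0, 0.899, 0.438, 0.001]
contact_force: [-1.1, 0.1, -1.9]
width: 0.0498
t2.70 p[465.3 228.6 109. ] yaw-38.0 tilt0.16 F[-1.1  0.1 -1.9] w49.8
go [-281.   321.9    2. ] roll -0.421
```

```bash
python3 -m handwheel '[[[-25,29,0,-0.1,40],[-50,58,0,-0.2,40],[-75,87,0,-0.3,40],[-100,116,0,-0.42,40],[-130,147,0,-0.42,40]]]' >/dev/null; python3 go.py 542.8 -191.7 107 -13.9
```

```text
t3.12 p[500.1  38.5 107.8] yaw-13.5 tilt0.07 F[ 1.7 -0.2 -0.4] w49.5
go [-213.9   95.2    0.7] roll 0.007
```

```bash
python3 -m handwheel '[[[-37,16,0,0,40],[-73,32,0,0,40],[-110,48,0,0,40],[-146,64,0,0,40],[-182,80,0,0,40]]]' >/dev/null; python3 -m handwheel '[[[-32,15,0,0,40],[-32,15,0,0,40],[-32,15,0,0,40]]]' >/dev/null; python3 go.py 542.8 -191.7 107 -13.9; python3 - <<'E'
from h import *
f=vision.grab_frame("side"); c=f["img"][190:310,250:410]
cv2.imwrite("pics/s1.png",cv2.resize(c,None,fx=4,fy=4,interpolation=cv2.INTER_CUBIC)[:,:,::-1])
E
```

```text
t3.78 p[ 541.2 -195.2  104.5] yaw-13.7 tilt0.23 F[ 0.2  0.6 -0.2] w49.7
go [ 3.8  0.7 -2.5] roll 0.004
```

View pics/s1.png

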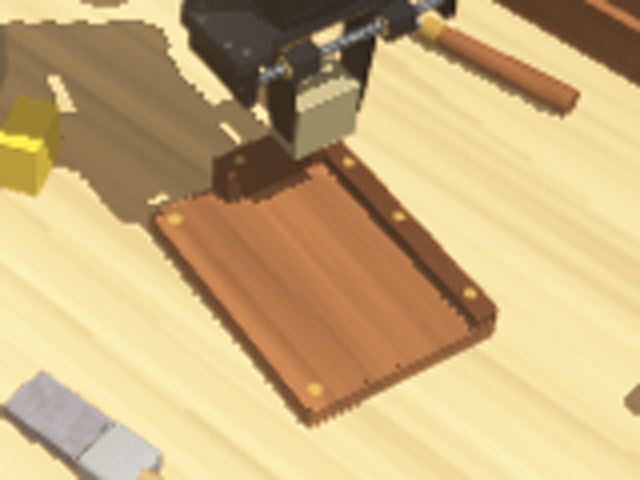

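The side crop shows the blank upright in the jaws over the corner, around (325,115) in the crop. Lowering it to just above the board, then pressing to the stop and the fence.

```bash
python3 -m handwheel '[[[1,0,30,0,40],[1,0,50,0,40],[1,0,67,0,40],[1,0,67,0,40],[1,0,67,0,40]]]'; python3 -m handwheel '[[[0,0,2,0,40],[0,0,2,0,40],[0,0,2,0,40]]]'; python3 go.py 548.9 -188 35.5 -13.9
```

```text
clock: 4.25
ee_pos: [0.5404, -0.1909, 0.0367]
orientation: [-0.003, 0.785, 0.619, -0.001]
contact_force: [0.4, 0.3, 0.8]
width: 0.0496
clock: 4.5
ee_pos: [0.5404, -0.1904, 0.0349]
orientation: [-0.003, 0.785, 0.619, -0.001]
contact_force: [-0.1, 0.1, -0.6]
width: 0.0498
t4.50 p[ 540.4 -190.4   34.9] yaw-13.5 tilt0.38 F[-0.1  0.1 -0.6] w49.8
go [ 4.3  7.7 -0.6] roll 0.007
```

```bash
python3 -m handwheel '[[[0,0,1,0,40],[0,0,1.5,0,40],[0,0,1.5,0,40]]]'; python3 -m handwheel '[[[2,0,0,0.01,40],[4,0,0,0.01,40],[5,0,0,0.01,40],[5,0,0,0.01,40]]]';  python3 go.py 548.9 -188 35.5 -13.9
```

```text
clock: 4.75
ee_pos: [0.5405, -0.1902, 0.034]
orientation: [-0.003, 0.785, 0.619, -0.001]
contact_force: [-0.5, 1.8, 5.7]
width: 0.0499
clock: 5.08
ee_pos: [0.5416, -0.1862, 0.0341]
orientation: [-0.002, 0.788, 0.615, -0.001]
contact_force: [-3.0, -8.0, 1.4]
width: 0.0498
t5.08 p[ 541.6 -186.2   34.1] yaw-14.0 tilt0.31 F[-3.  -8.   1.4] w49.8
go [-0.   7.6 -1.4] roll -0.003
```

Stop contact came where predicted. Now the fence.

```bash
python3 -m handwheel '[[[0,2,0,0,40],[0,4,0,0,40],[0,6,0,0,40],[0,7,0,0,40],[0,7,0,0,40]]]';python3 -m handwheel '[[[1,1,0,0,40],[1,2,0,0,40],[1,2,0,0,40]]]';  python3 go.py 548.9 -188 35.5 -13.9
```

```text
clock: 5.5
ee_pos: [0.5481, -0.1879, 0.034]
orientation: [-0.003, 0.788, 0.615, -0.001]
contact_force: [-4.6, -2.4, 2.2]
width: 0.0498
clock: 5.75
ee_pos: [0.5483, -0.1879, 0.0341]
orientation: [-0.004, 0.788, 0.616, -0.003]
contact_force: [-14.3, -8.3, 8.3]
width: 0.0501
t5.75 p[ 548.3 -187.9   34.1] yaw-14.0 tilt0.61 F[-14.3  -8.3   8.3] w50.1
go [ 0.   0.6 -1.4] roll -0.002
```

```bash
python3 -m handwheel '[[[0,0,0,0,55],[0,0,0,0,60],[0,0,0,0,75],[0,0,0,0,75],[0,0,-20,0,75]]]';python3 -m handwheel '[[[0,0,-30,0,75],[0,0,-65,0,75],[0,0,-65,0,75]]]' >/dev/null;  python3 go.py 470.5 74.8 112 -55.7
```

```text
clock: 6.17
ee_pos: [0.5475, -0.1871, 0.0516]
orientation: [-0.006, 0.788, 0.616, -0.004]
contact_force: [-1.0, -0.4, -0.8]
width: 0.0729
t6.42 p[ 550.8 -188.2  121.9] yaw-14.0 tilt0.41 F[ 1.3  0.2 -0. ] w75.5
go [ 235.8 -141.4   11. ] roll 0.728
```

```bash
python3 -m handwheel '[[[34,-20,2,0.12,75],[68,-40,4,0.24,75],[102,-60,6,0.36,75],[136,-80,8,0.48,75],[170,-100,10,0.6,75]]]' >/dev/null;  python3 go.py 470.5 74.8 112 -55.7; python3 - <<'E'
from h import *
f=vision.grab_frame("top")
for b in blanks(f,.066): print(*b)
for b in blanks(f,.048): print(*b)
E
```

```text
t6.83 p[494.7   0.7 112.6] yaw-48.3 tilt0.39 F[0.2 0.4 0.7] w74.9
go [ 31.1 -71.4   0.9] roll 0.128
[339.9 191.9] [ 549.  -188.5] 50.7 31.9 -14.4
[160.3 165.7] [616.  248.8] 50.5 34.3 20.2
[67.4 66.9] [863.5 476.3] 112.9 44.1 44.3
[38.8 67.6] [865.  552.8] 113.7 39.3 37.3
[339.9 191.9] [ 550.7 -190.5] 51.4 32.4 -14.4
[160.3 165.7] [618.6 253.1] 51.3 34.8 20.2
[67.4 66.9] [869.8 484. ] 114.5 44.8 44.3
[38.8 67.6] [871.3 561.5] 115.3 39.9 37.3
```

```bash
python3 -m handwheel '[[[15,-35,0,0.12,75],[31,-71,1,0.13,75],[31,-71,1,0.13,75],[31,-71,1,0.13,75]]]' >/dev/null;  python3 go.py 470.5 74.8 17 -55.7
```

```text
t7.22 p[468.5  81.3 111.6] yaw-56.3 tilt0.56 F[ 0.7 -0.5  0.1] w75.2
go [-1.4  7.3 94.6] roll -0.011
```

```bash
python3 -m handwheel '[[[-1,7,20,0,75],[-1,7,55,0,75],[-1,7,75,0,75],[-1,7,75,0,75]]]' >/dev/null;  python3 go.py 470.5 74.8 17 -55.7
```

```text
t7.55 p[469.9  74.1  33.5] yaw-56.3 tilt0.83 F[-0.2 -0.5 -0.9] w74.6
go [ 1.1 -0.1 16.5] roll -0.011
```

```bash
python3 -m handwheel '[[[1,0,8,-0.01,75],[1,0,16.5,-0.01,75],[1,0,16.5,-0.01,75]]]' >/dev/null;  python3 -m handwheel '[[[0,0,0,0,40],[0,0,0,0,40],[0,0,0,0,40],[0,0,0,0,40],[0,0,0,0,40]]]' 40;python3 go.py; python3 -m handwheel '[[[0,0,-25,0,40],[0,0,-60,0,40],[0,0,-92,0,40],[0,0,-92,0,40],[0,0,-92,0,40]]]' >/dev/null; python3 go.py 533.4 -223.5 107 -14
```

```text
clock: 8.22
ee_pos: [0.4708, 0.0743, 0.0168]
orientation: [-0.004, 0.956, 0.294, -0.006]
contact_force: [-0.6, -0.3, 5.3]
width: 0.0497
t8.22 p[470.8  74.3  16.8] yaw-55.8 tilt0.80 F[-0.6 -0.3  5.3] w49.7
t8.63 p[472.8  74.1 110.2] yaw-55.8 tilt0.59 F[-0.7 -0.3 -1.7] w49.8
go [-117.3  280.1    1.7] roll -0.729
```

```bash
python3 -m handwheel '[[[-14,34,0,-0.12,40],[-28,68,0,-0.24,40],[-42,102,0,-0.36,40],[-56,136,0,-0.48,40],[-71,170,0,-0.6,40]]]' >/dev/null;  python3 go.py 534.3 -221.9 107 -14
```

```text
t9.05 p[ 509.  -105.7  107.9] yaw-22.4 tilt0.71 F[ 0.1  0.3 -0.4] w50.2
go [-97.8  67.7   0.1] roll -0.146
```

```bash
python3 -m handwheel '[[[-33,22,0,-0.1,40],[-63,45,0,-0.14,40],[-90,64,0,-0.14,40],[-98,68,0,-0.14,40],[-98,68,0,-0.14,40]]]' >/dev/null;  python3 go.py 534.3 -221.9 38 -14
```

```text
t9.47 p[ 534.  -224.1  105.3] yaw-14.5 tilt0.82 F[-0.3  0.7  0.7] w49.4
go [ 2.1  0.7 67.3] roll -0.009
```

```bash
python3 -m handwheel '[[[0,0,25,-0.01,40],[0,0,50,-0.01,40],[0,0,66,-0.01,40],[0,0,68,-0.01,40],[0,0,68,-0.01,40]]]' ; python3 -m handwheel '[[[0,0,1.5,0,40],[0,0,3,0,40],[0,0,3,0,40]]]';  python3 go.py 541.2 -219.1 34 -14
```

```text
clock: 9.88
ee_pos: [0.5321, -0.2217, 0.0358]
orientation: [-0.008, 0.787, 0.616, -0.004]
contact_force: [-0.7, 1.0, -0.0]
width: 0.0502
clock: 10.13
ee_pos: [0.532, -0.2207, 0.0344]
orientation: [-0.007, 0.787, 0.617, -0.004]
contact_force: [-5.0, 3.5, 16.1]
width: 0.0496
t10.13 p[ 532.  -220.7   34.4] yaw-13.9 tilt0.97 F[-5.   3.5 16.1] w49.6
go [3.8 8.5 0.2] roll 0.002
```

```bash
python3 -m handwheel '[[[2,0,-0.5,0,40],[4,0,-0.5,0,40],[5,0,-0.5,0,40],[5,0,-0.5,0,40]]]';python3 -m handwheel '[[[0.5,3,0,0,40],[0.5,6,0,0,40],[0.5,8,0,0,40],[0.5,9,0,0,40],[0.5,9,0,0,40]]]';  python3 go.py 541.2 -219.1 34 -14
```

```text
clock: 10.47
ee_pos: [0.5328, -0.217, 0.0357]
orientation: [-0.006, 0.787, 0.617, -0.005]
contact_force: [-7.9, -13.2, 6.2]
width: 0.0499
clock: 10.88
ee_pos: [0.54, -0.2189, 0.0353]
orientation: [-0.007, 0.787, 0.617, -0.006]
contact_force: [-9.9, -9.4, -0.5]
width: 0.0497
t10.88 p[ 540.  -218.9   35.3] yaw-13.8 tilt1.11 F[-9.9 -9.4 -0.5] w49.7
go [0.1 1.2 1.2] roll 0.004
```

```bash
python3 -m handwheel '[[[0.5,1,0.5,0,40],[1,2,0.5,0,40],[1,2,0.5,0,40],[1,2,0.5,0,40]]]'; python3 go.py; python3 -m handwheel '[[[0,0,0,0,55],[0,0,0,0,60],[0,0,0,0,75],[0,0,0,0,75],[0,0,-20,0,75]]]';python3 -m handwheel '[[[0,0,-30,0,75],[0,0,-65,0,75],[0,0,-65,0,75],[0,0,-65,0,75]]]' >/dev/null;  python3 go.py 619.1 253.9 115 19
```

```text
clock: 11.22
ee_pos: [0.5405, -0.219, 0.0347]
orientation: [-0.008, 0.786, 0.618, -0.008]
contact_force: [-11.2, -13.2, 3.4]
width: 0.0501
t11.22 p[ 540.5 -219.    34.7] yaw-13.7 tilt1.28 F[-11.2 -13.2   3.4] w50.1
clock: 11.63
ee_pos: [0.5396, -0.218, 0.0522]
orientation: [-0.01, 0.786, 0.618, -0.009]
contact_force: [-0.1, 0.7, 0.2]
width: 0.0729
t11.97 p[ 542.2 -218.3  118.8] yaw-13.7 tilt1.34 F[ 0.5 -0.2 -0.5] w75.0
go [477.  -36.8   3.7] roll -0.570
```

```bash
python3 -m handwheel '[[[40,-3,0,-0.12,75],[80,-6,0,-0.24,75],[120,-9,1,-0.36,75],[160,-12,2,-0.48,75],[200,-15,3,-0.57,75]]]' >/dev/null;  python3 go.py 619.1 253.9 115 19; python3 - <<'E'
from h import *
f=vision.grab_frame("top")
for b in blanks(f,.066,(60,900)): print(*b)
c=f["img"][160:262,300:415]
cv2.imwrite("pics/t2.png",cv2.resize(c,None,fx=5,fy=5,interpolation=cv2.INTER_CUBIC)[:,:,::-1])
E
```

```text
t12.38 p[574.2 -18.4 114.4] yaw19.3 tilt1.45 F[ 1.  -0.3  0.7] w74.7
go [242.1 132.5  -0.7] roll 0.006
[377.4 416.8] [  14.6 -271.8] 287.1 13.9 89.5
[361.7 377.3] [ 106.  -234.6] 144.2 10.5 88.7
[470.4 351.6] [ 161.7 -493. ] 283.3 17.7 89.6
[311.  324.5] [ 230.9 -115.2] 55.7 12.4 89.6
[364.8 313.4] [ 256.9 -244.3] 48.6 10.7 89.6
[504.7 298. ] [ 293.2 -585.2] 257.7 20.3 89.6
[313.3 295.6] [ 300.1 -121.2] 68.0 12.9 -89.8
[439.8 293.5] [ 305.6 -431.4] 145.9 26.3 89.6
[362.4 280.2] [ 333.5 -245.7] 352.5 19.7 89.6
[177.5 279. ] [339.8 206.1] 45.0 21.5 89.6
[334.6 264.5] [ 373.7 -173.5] 202.8 9.8 -89.7
[401.3 263.2] [ 375.7 -334.1] 61.7 8.4 89.6
[ 97.5 223.9] [475.  396.7] 196.7 20.5 89.6
[430.2 221.6] [ 476.3 -406.3] 137.9 13.5 88.1
[496.1 218. ] [ 483.3 -567.7] 90.3 33.4 89.6
[447.3 213.5] [ 494.9 -449.3] 42.1 12.8 89.6
[346.2 193.4] [ 545.1 -204.1] 64.3 51.2 76.1
[160.9 165.5] [616.8 246.7] 51.6 38.7 18.7
[67.7 67.2] [862.2 475.1] 116.4 44.3 44.0
[472.   59.1] [ 882.8 -522.1] 230.4 27.4 -88.5
[39.2 67.7] [865.7 551.4] 114.4 40.7 34.7
```

View pics/t2.png

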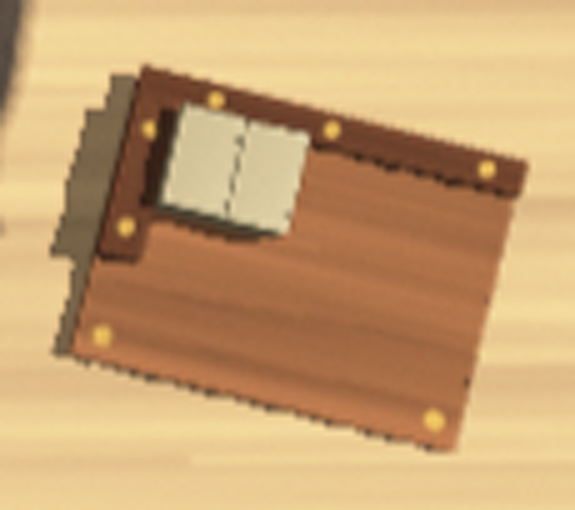

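The top crop shows the two blanks tight and aligned at about (205,165) and (268,180), measured 64.3 x 51.2 mm at 76.1°. The dark strip at the stop is the blank's shadow. Now the third.

```bash
python3 -m handwheel '[[[35,19,0,0,75],[70,38,0,0,75],[105,57,0,0,75],[140,76,0,0,75],[175,95,0,0,75]]]' >/dev/null;  python3 -m handwheel '[[[34,20,0,0,75],[50,27,0,0,75],[58,31,0,0,75],[58,31,0,0,75]]]' >/dev/null; python3 go.py 619.1 253.9 115 19
```

```text
t13.18 p[612.8 253.2 111.6] yaw20.0 tilt1.67 F[-1.4 -0.5  0. ] w74.8
go [-1.4  6.1 -3.6] roll 0.017
```

```bash
python3 go.py 619.1 253.9 17 19;python3 -m handwheel '[[[-3,7,30,0.01,75],[-3,7,60,0.01,75],[-3,7,78,0.01,75],[-3,7,78,0.01,75]]]' >/dev/null;  python3 go.py 619.1 253.9 17 19; python3 -c "
from plant import read_state as r
from scipy.spatial.transform import Rotation as Ro
q=r()['orientation'];print(Ro.from_quat([q[1],q[2],q[3],q[0]]).as_matrix().round(4))"
```

```text
t13.18 p[612.8 253.2 111.6] yaw20.0 tilt1.67 F[-1.4 -0.5  0. ] w74.8
go [-2.8  8.6 94.3] roll 0.017
t13.52 p[616.  250.6  29. ] yaw19.3 tilt2.05 F[0.3 0.3 0.6] w75.4
go [ 2.   4.4 11.9] roll 0.005
[[-0.33    0.9433 -0.0357]
 [ 0.9439  0.3303  0.0021]
 [ 0.0138 -0.033  -0.9994]]
```

```bash
for i in 1 2; do python3 -m handwheel '[[[0,0,-40,0,75]]]'>/dev/null; python3 go.py; done;  python3 -m handwheel '[[[0,0,0,0,75],[0,0,0,0,75],[0,0,0,0,75],[0,0,0,0,75]]]'>/dev/null; python3 go.py 619.1 253.9 111 19;  python3 -m handwheel '[[[0,0,0,0,75],[0,0,0,0,75],[0,0,0,0,75],[0,0,0,0,75]]]'>/dev/null; python3 go.py 619.1 253.9 17 19
```

```text
t13.60 p[614.2 248.   62.7] yaw19.2 tilt2.72 F[-0.1  0.2  0.5] w74.8
t13.68 p[615.4 246.3 102.5] yaw19.1 tilt2.96 F[ 1.  -0.   2.3] w74.8
t14.02 p[615.1 245.6 102. ] yaw19.1 tilt3.01 F[0.1 0.5 0.5] w75.0
go [ 6.7  6.1 -9.2] roll 0.002
t14.35 p[614.9 245.6 101.6] yaw19.1 tilt3.05 F[-0.5  0.2  0.4] w74.8
go [ 5.3 11.  84.2] roll 0.002
```

```bash
python3 -m handwheel '[[[5,9,-10,0,75],[5,9,-25,0,75],[5,9,-25,0,75],[5,9,-25,0,75]]]'>/dev/null; python3 go.py; for i in 1 2; do python3 -m handwheel '[[[0,0,35,0,75]]]'>/dev/null; python3 go.py; done;  python3 -m handwheel '[[[0,0,0,0,75],[0,0,0,0,75],[0,0,0,0,75],[0,0,0,0,75]]]'>/dev/null; python3 go.py 619.1 253.9 111 19
```

```text
t14.68 p[623.2 253.4 126.3] yaw19.1 tilt3.00 F[-0.2 -0.4  0.2] w75.1
t14.77 p[624.1 254.1  96.1] yaw19.1 tilt2.46 F[ 1.2  0.3 -1.1] w75.2
t14.85 p[622.5 254.   60.5] yaw19.1 tilt2.35 F[-0.8 -0.  -0. ] w74.7
t15.18 p[623.3 254.2  62.2] yaw19.1 tilt2.24 F[ 0.3  0.6 -0.6] w75.1
go [  1.8  -5.8 -48.6] roll 0.002
```

```bash

python3 -m handwheel '[[[0,0,-25,0,75],[0,0,-50,0,75],[0,0,-50,0,75],[0,0,-50,0,75]]]'>/dev/null; python3 -m handwheel '[[[0,0,40,0,75]]]'>/dev/null; python3 go.py
python3 -m handwheel '[[[0,0,-25,0,75],[0,0,-40,0,75],[0,0,-40,0,75],[0,0,-40,0,75]]]'>/dev/null; python3 -m handwheel '[[[0,0,40,0,75]]]'>/dev/null; python3 go.py
python3 -m handwheel '[[[0,0,-25,0,75],[0,0,-40,0,75],[0,0,-40,0,75],[0,0,-40,0,75]]]'>/dev/null; python3 -m handwheel '[[[0,0,40,0,75]]]'>/dev/null; python3 go.py
python3 -m handwheel '[[[0,0,0,0,75],[0,0,0,0,75],[0,0,0,0,75],[0,0,0,0,75]]]'>/dev/null; python3 go.py 619.1 253.9 111 19
```

```text
t15.60 p[628.3 255.6  81.6] yaw19.1 tilt1.36 F[ 0.3 -0.1 -0.6] w74.7
t16.02 p[631.6 256.6  87.7] yaw19.1 tilt0.84 F[ 1.1  1.4 -0.3] w75.0
t16.43 p[634.3 257.4  93.1] yaw19.1 tilt0.70 F[0.7 0.2 0.1] w75.2
t16.77 p[634.8 257.5  94.6] yaw19.1 tilt0.73 F[ 0.6  0.  -0.2] w75.3
go [  1.9 -16.  -16.5] roll 0.002
```

```bash
python3 -m handwheel '[[[1,-8,0,0,75],[2,-16,0,0,75],[2,-16,0,0,75],[2,-16,0,0,75]]]'>/dev/null; python3 go.py 619.1 253.9 17 19; python3 - <<'E'
from h import *
f=vision.grab_frame("side"); c=f["img"][100:220,160:320]
cv2.imwrite("pics/s3.png",cv2.resize(c,None,fx=4,fy=4,interpolation=cv2.INTER_CUBIC)[:,:,::-1])
E
```

```text
t17.10 p[618.6 254.2  95.2] yaw19.1 tilt0.74 F[0.3 0.7 0.1] w75.2
go [-1.3 -0.  78.2] roll 0.002
```

View pics/s3.png

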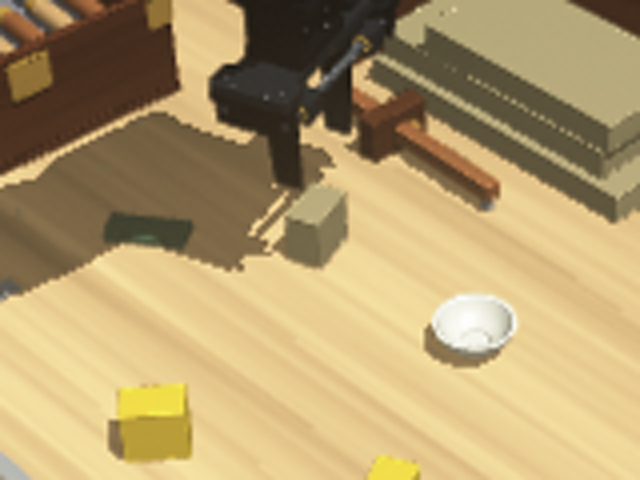

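The blank stands undisturbed under the open jaws at about (316,225) in the crop. Descending to grip it at 50 N.

```bash
python3 -m handwheel '[[[-1,0,30,0,75],[-1,0,60,0,75],[-1,0,78,0,75],[-1,0,78,0,75],[-1,0,78,0,75]]]' >/dev/null; python3 go.py 619.1 253.9 17 19; python3 -m handwheel '[[[0,0,0,0,40],[0,0,0,0,40],[0,0,0,0,40],[0,0,0,0,40],[0,0,0,0,40]]]' 50; python3 go.py; python3 -m handwheel '[[[0,0,-25,0,40],[0,0,-60,0,40],[0,0,-92,0,40],[0,0,-92,0,40],[0,0,-92,0,40]]]' >/dev/null; python3 go.py 525.8 -253.8 107 -14
```

```text
t17.57 p[619.3 254.3  16.7] yaw19.1 tilt0.72 F[0.  0.6 0.9] w74.7
go [-0.3 -0.3 -0.3] roll 0.002
clock: 17.98
ee_pos: [0.6197, 0.2543, 0.0176]
orientation: [-0.003, 0.58, 0.815, 0.006]
contact_force: [-0.7, -0.1, 4.0]
width: 0.0495
t17.98 p[619.7 254.3  17.6] yaw19.1 tilt0.74 F[-0.7 -0.1  4. ] w49.5
t18.40 p[620.2 253.4 111.7] yaw19.1 tilt0.85 F[-0.6 -0.4 -0.5] w50.1
go [-448.2 -255.4   -2.9] roll 0.578
```

```bash
python3 -m handwheel '[[[-33,-19,0,0.12,40],[-67,-38,0,0.24,40],[-100,-57,0,0.36,40],[-133,-76,0,0.48,40],[-133,-76,0,0.57,40]]]' >/dev/null; python3 go.py 525.8 -253.8 107 -14
```

```text
t18.82 p[590.2  97.7 108. ] yaw-14.1 tilt0.75 F[ 0.5 -0.9 -0.9] w49.5
go [-356.6   23.2   -3.7] roll -0.002
```

```bash
python3 -m handwheel '[[[-38,3,0,0,40],[-76,5,-1,0,40],[-114,7,-2,0,40],[-150,9,-3,0,40],[-150,9,-3,0,40]]]' >/dev/null; python3 -m handwheel '[[[-38,3,0,0,40],[-76,5,0,0,40],[-114,7,0,0,40],[-150,9,0,0,40],[-150,9,0,0,40]]]' >/dev/null; python3 go.py 525.8 -253.8 107 -14
```

```text
t19.65 p[ 531.1 -207.2  104.7] yaw-14.6 tilt0.72 F[-1.   0.7 -0.3] w49.6
go [-46.4   6.6  -2.9] roll -0.010
```

```bash
python3 -m handwheel '[[[-30,3,0,0,40],[-47,6.5,0,-0.01,40],[-47,6.5,0,-0.01,40],[-47,6.5,0,-0.01,40]]]' >/dev/null; python3 go.py 525.8 -253.8 39 -14
```

```text
t19.98 p[ 525.1 -254.2  103. ] yaw-14.1 tilt0.80 F[ 0.7 -0.1 -1.3] w50.1
go [-0.3  1.  64. ] roll -0.001
```

```bash
python3 -m handwheel '[[[0,0,30,0,40],[0,0,55,0,40],[0,0,65,0,40],[0,0,65,0,40],[0,0,65,0,40]]]' >/dev/null; python3 go.py; python3 -m handwheel '[[[0,0,1,0,40],[0,0,3,0,40],[0,0,3,0,40]]]' >/dev/null;  python3 go.py 533.5 -250.2 34.5 -14
```

```text
t20.40 p[ 524.9 -252.    37.6] yaw-14.0 tilt0.87 F[-0.1  0.3  0.3] w49.7
t20.65 p[ 525.  -251.6   34.8] yaw-14.0 tilt0.86 F[-0.8 -0.1 -0.6] w49.7
go [3.4 7.9 0.2] roll -0.000
```

```bash
python3 -m handwheel '[[[2,0,0.5,0,40],[3.5,0,0.7,0,40],[4.5,0,0.7,0,40],[4.5,0,0.7,0,40]]]';python3 go.py 533.5 -250.2 34.5 -14; python3 -m handwheel '[[[0.5,3,0,0,40],[0.5,6,0,0,40],[0.5,8,0,0,40],[0.5,9,0,0,40],[0.5,9,0,0,40]]]';  python3 go.py 533.5 -250.2 34 -14
```

```text
clock: 20.98
ee_pos: [0.5261, -0.2492, 0.0348]
orientation: [-0.005, 0.788, 0.616, 0.002]
contact_force: [-6.7, -13.7, 3.3]
width: 0.0503
t20.98 p[ 526.1 -249.2   34.8] yaw-14.0 tilt0.68 F[ -6.7 -13.7   3.3] w50.3
go [0.8 7.5 0.3] roll -0.000
clock: 21.4
ee_pos: [0.5329, -0.251, 0.0348]
orientation: [-0.007, 0.788, 0.616, 0.001]
contact_force: [-13.3, -7.0, 7.2]
width: 0.0498
t21.40 p[ 532.9 -251.    34.8] yaw-13.9 tilt0.83 F[-13.3  -7.    7.2] w49.8
go [0.9 0.4 0.8] roll 0.001
```

```bash
python3 -m handwheel '[[[1,1,-0.3,0,40],[2,2,-0.3,0,40],[3,2.5,-0.3,0,40],[3,2.5,-0.3,0,40],[3,2.5,-0.3,0,40]]]' 60; python3 go.py 533.5 -250.2 34 -14; python3 - <<'E'
from h import *
for n,(y0,y1,x0,x1) in dict(side=(190,310,250,410),top=(160,262,300,415)).items():
    f=vision.grab_frame(n); c=f["img"][y0:y1,x0:x1]
    cv2.imwrite(f"pics/f_{n}.png",cv2.resize(c,None,fx=4,fy=4,interpolation=cv2.INTER_CUBIC)[:,:,::-1])
E
python3 go.py
```

```text
clock: 21.82
ee_pos: [0.533, -0.2508, 0.0351]
orientation: [-0.008, 0.787, 0.616, -0.002]
contact_force: [-23.1, -22.1, 6.2]
width: 0.0499
t21.82 p[ 533.  -250.8   35.1] yaw-13.9 tilt0.98 F[-23.1 -22.1   6.2] w49.9
go [0.7 0.4 1.1] roll 0.002
t21.92 p[ 533.  -250.8   35.1] yaw-13.9 tilt0.98 F[-21.9 -21.6   7.4] w49.5
```

View pics/f_side.png

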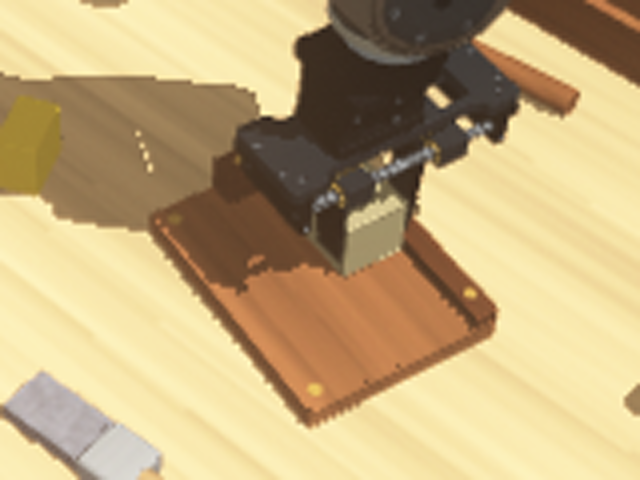

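View pics/f_top.png

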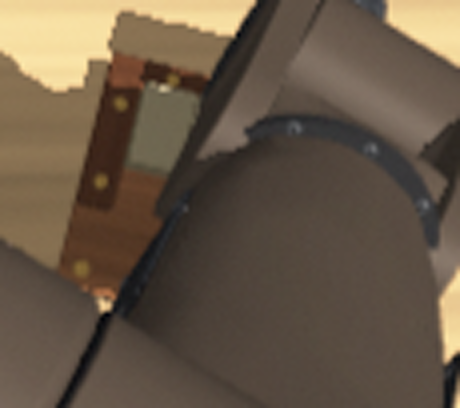

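```bash
python3 -c "
from plant import bot; print(bot.hand_in())"; python3 go.py
```

```text
the job is handed in; nothing more can be done
None
the job is handed in; nothing more can be done
```

The three magnolia blanks stand in one row in the corner, the first against the end stop. I handed in at about 22 s with the gripper still holding and pressing the third blank. No verdict is reported, and no state could be read after hand-in.

**Last checks:**
- **First two blanks:** seen from the top, they formed a 64.3 x 51.2 mm block (nominal 64 x 50), square to the board to within my measurement.
- **Pressing force:** the third blank bore on the fence with about 16 N and on the row and stop with about 26 N. Both stayed steady over the last 0.1 s, with a 60 N grip setting and 49.5 mm opening.
- **Final pictures:** the side view showed the third blank upright and gripped at the fence. The top view showed the first blank still in place.

**What I could not fully confirm:**
- **Hidden blanks:** in the final top view the arm hid the second and third blanks. For those I relied on the earlier picture, the contact forces and the tool position.
- **Small offset:** the tool ended about 0.7 mm short of the computed third place along the row. A small off-centre grip could account for it, but so could a small gap.
- **Tool tilt:** the tool had drifted to about 3° of tilt before the third pick. I worked it down to 0.7°, and it ended at about 1°.

I moved neither the yellow look-alikes nor the other tools.

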